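# Clear the leatherworker's bench: jars, slickers and pricking iron back to their places

## Robot

A 6-joint arm with a two-finger parallel gripper is mounted at the origin on the work surface. World frame = base frame: x ahead of the robot, y to its left, z up, the work surface at z = 0. Lengths are in m, angles in rad, forces in N, time in s.
With the tool pointing down it reaches from about 0.25 to 0.775 m from the base axis. Payload 8.9 kg.
Tool frame: the origin (TCP) lies at the very end of the fingers, on their centre line; the grasp point (between the pads) lies ctrl.grip_depth behind it (ctrl.grip_depth is the distance from the TCP to the grasp point, in m); z points along the fingers, y is the line along which they close (so a half turn about z gives the same grasp; the last joint's range is limited). The gripper opens to 85 mm and grips with 20 to 120 N. Pads are 22 mm wide; open, the fingers measure 114 mm over their backs; the gripper's body (76 mm by 85 mm) begins 54 mm behind the grasp point. The pads swing forward as they close: fully open they stand 13 mm farther back than shut.
Start: joints at [0.973, 0.291, -0.153, 1.127, 0, 1.431], TCP at [0.233, 0.471, 0.231] pointing down, gripper open.
Joint ranges: [-2.52, 2.52], [-0.91, 1.74], [-1.3, 1.37], [-1.96, 2.02], [-1.52, 1.47], [-3.14, 3.14]. Speed limits (rad/s): [2.22, 2.22, 2.79, 3.14, 3.14, 3.14].

## Interface

Orientations are given as a rotation vector (axis times angle).
In Python, from workcell import ctrl, release, close_gripper, cams gives the robot as it stands. Calls block until the motion is done:
- ctrl.reach(position, orientation): joint-space move of the TCP to a pose.
- ctrl.move_linear(position, v=0.15, rot=None, contact_N=None): straight line of the TCP; rot=None keeps the orientation; v is the mean speed in m/s. With contact_N (N) it stops when the force on the tool has changed by that much, and returns True; else False.
- ctrl.set_joints(angles): joint-space move.
- release() and close_gripper(grasp_force=None): open the fingers fully, or close them until they stop; grasp_force is the grip in N (None keeps the last).
- ctrl.wait(seconds).
- ctrl.solve_ik(position, orientation): joint angles nearest the present ones, or None.
- cams.read_camera(name): name is "scene" or "side" or "wrist"; returns a dict with "img" (384x512x3 uint8, red, green, blue), "vertical_fov" (degrees; the focal length in pixels is half the picture's height over the tangent of half this angle, whatever the lens; pixels are square), "cx", "cy" (the principal point, pixels), "camera_from_world" (4x4, takes a point from world to camera coordinates); the wrist camera has in their place "tool_from_camera" (4x4, takes a point from camera to tool coordinates, whose origin is the TCP and whose axes are the flange's). Camera axes: x right, y up, looking along -z (the intrinsics and any distortion apply to the point x, -y, -z); pixel columns grow to the right and rows downward; lengths in m; the calibration is good to about 2 mm. A picture is of the moment at which its call begins: read the wrist's pose just before it. There is no depth.
A pose or a line that the arm cannot do raises ctrl.IKError and nothing moves.
- ctrl.job_done(): hands the job in; it is judged then, once.
Readings, each from a call of its own:
- ctrl.current_clock(): time.
- ctrl.current_q(): joint angles.
- ctrl.current_qvel(): joint speeds.
- ctrl.current_joint_efforts(): joint torques, N m.
- ctrl.current_ee_pos(): TCP position.
- ctrl.current_tcp_rot(): TCP orientation.
- ctrl.current_wrist_force(): force on the tool from outside, world axes, zero at the start.
- ctrl.current_moment(): the same for the moment, N m.
- ctrl.current_width(): finger opening in m.
- ctrl.current_grip_force(): force on a finger pad.
Only numpy, scipy, OpenCV 4.12 (cv2) and the standard library are available. Lean on these libraries where they do the work, as an engineer would, in place of code of your own. Each camera call takes 0.05 s, during which the arm holds its last target. There are 200 camera calls.

## Task

Tidy the leather bench, with each kind of thing in its own place: stand both glass jars side by side in the oblong wooden tray, stand both turned wooden slickers upright in the round steel dish, and lay the steel pricking iron lengthways in the middle of the cork pad. Set the glass jars down gently, knock no jar or slicker over, and leave the flat polish tin where it is.

Things in the scene. Friction and masses are not known exactly. Their poses are not given: they have to be found in the camera images.
- jar_wide_mid (a point): Wide squat glass jar with a flat aluminium lid, standing upright: 58 mm diameter, 56 mm tall, 0.11 to 0.23 kg. The point is its centre, 28 mm above its underside; z is up along its axis.
- jar_narrow_mid (a point): Narrow glass jar with a flat aluminium lid, standing upright: 44 mm diameter, 60 mm tall, 0.07 to 0.16 kg. The point is its centre, 30 mm above its underside; z is up along its axis.
- slicker_thick_mid (a point): Thick turned dark-wood edge slicker, standing on its wide grooved foot: foot 40 mm diameter and 20 mm high, above it a round handle of 30 mm diameter, 62 mm tall in all. The point is its centre, 31 mm above its underside, in the handle; z is up along its axis.
- slicker_slim_mid (a point): Slim turned dark-wood edge slicker, standing on its wide grooved foot: foot 28 mm diameter and 20 mm high, above it a round handle of 18 mm diameter, 62 mm tall in all. The point is its centre, 31 mm above its underside, in the handle; z is up along its axis.
- iron_mid (a point): Steel pricking iron (a fork-ended leather punch) lying flat on the bench: 110 mm long along its x, a square shank 14 mm wide and 14 mm high from 55 mm behind the point to 20 mm ahead of it, then a shoulder 28 mm wide and four short prongs at the +x end; 0.08 to 0.17 kg. The point is on its middle, 7 mm above its underside; z is up.
- jar_tray: Oblong shallow wooden tray, fixed: outside 158 mm along its x, 90 mm along its y, inside 150 by 82 mm, rim 10 mm above the bench, wall 4 mm, inner floor 4 mm above the bench. Origin at the centre of its underside, on the bench.
- dish: Round shallow steel dish, fixed: outside 128 mm diameter, inside 122 mm, rim 10 mm above the bench, inner floor 4 mm above the bench. Origin at the centre of its underside, on the bench.
- cork_pad: Flat oblong cork pad without a rim, fixed: 160 mm along its x, 70 mm along its y, 6 mm thick. Origin at the centre of its underside, on the bench.
- tin_mid (a point): Flat round brass polish tin with a dark ring on its top, loose: 64 mm diameter, 20 mm high. It stands among the things and is to be left alone. The point is its centre, 10 mm above the bench.
Things that resemble listed ones, but are neither listed nor needed, are in the scene too. What is shaped like the part that bears jar_wide_mid but green is not meant.

How it is judged:
By the outcome, as a careful person would: the job done as asked, in the order asked, and still so for the second after the job is handed in, with the robot touching nothing.
It also fails if it takes over 109 s, if anything falls off the work surface, if the arm or the gripper's body presses on something with over 40 N, if the wrist force passes 120 N, or if a joint passes its speed limit or range.

## Working session

There is one attempt and no reset: what is moved stays moved. The work goes in short steps, each a Python script; the robot and the scene stay as the last script left them, time stands still between calls to the robot, and variables do not carry over. Pictures are saved under pics/ and viewed, at most 14 in all, crops included, and the job is handed in when it is done.

```bash
ls; mkdir -p pics
python3 - <<'E'
from workcell import ctrl, cams
import cv2,numpy as np
for n in ["scene","side","wrist"]:
    d=cams.read_camera(n); cv2.imwrite(f"pics/{n}0.png",d["img"][:,:,::-1])
    print(n,{k:(np.round(v,4).tolist() if not isinstance(v,str) else v) for k,v in d.items() if k!="img"})
print(ctrl.grip_depth,ctrl.current_clock(),ctrl.current_tcp_rot(),ctrl.current_ee_pos())
E
```

```text
pics
scene {'vertical_fov': 43.7053, 'cx': 252.9492, 'cy': 194.425, 'camera_from_world': [[-0.8266, 0.5627, 0.0063, 0.5146], [-0.3466, -0.518, 0.782, 0.1402], [0.4433, 0.6443, 0.6232, -1.5358], [0.0, 0.0, 0.0, 1.0]]}
side {'vertical_fov': 49.4766, 'cx': 263.5854, 'cy': 191.5305, 'camera_from_world': [[0.8117, -0.5838, 0.0191, -0.4927], [0.4202, 0.6062, 0.6752, -0.2555], [-0.4058, -0.5401, 0.7374, -0.9455], [0.0, 0.0, 0.0, 1.0]]}
wrist {'vertical_fov': 64.9474, 'cx': 253.7679, 'cy': 191.5676, 'tool_from_camera': [[-0.0006, 0.9625, 0.2713, 0.0683], [1.0, 0.0008, -0.0004, 0.0003], [-0.0006, 0.2713, -0.9625, -0.1424], [0.0, 0.0, 0.0, 1.0]]}
0.0187 0.15 [-7.14380123e-01 -3.05890083e+00  1.47489635e-03] [0.23231095 0.47043298 0.23086475]
```

View pics/scene0.png

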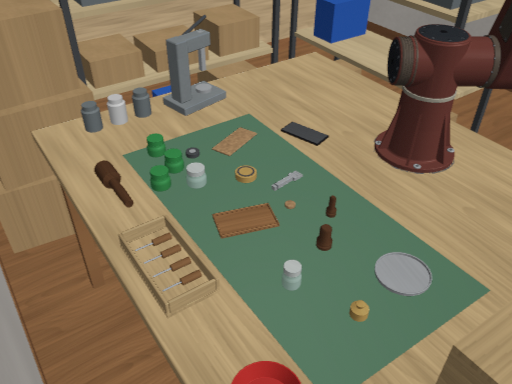

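View pics/side0.png

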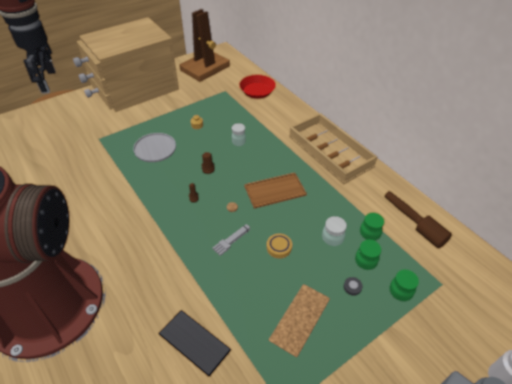

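View pics/wrist0.png

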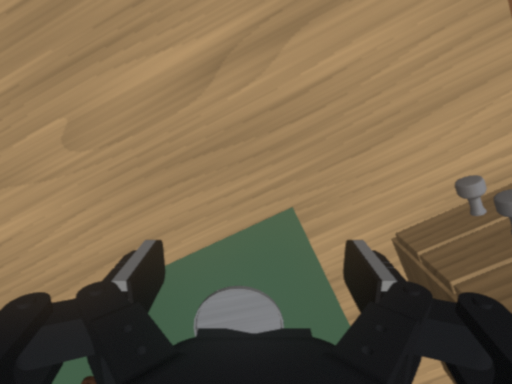

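Scene view: wide white-lidded jar at (196,176), narrow jar (292,275), thick slicker (325,237), slim slicker (332,206), iron (288,181), tray (246,220), dish (403,273), cork (235,141) and tin (246,174). The green jars at (156,145), (174,160) and (160,178) are decoys. The side view shows the same layout. In the wrist view, only the dish is visible, at (240,310).

```bash
cat > h.py <<'E'
from workcell import ctrl, release, close_gripper, cams
import cv2, numpy as np
from scipy.spatial.transform import Rotation as R
def cam(n):
    p=ctrl.current_ee_pos(); r=ctrl.current_tcp_rot(); d=cams.read_camera(n)
    if n=="wrist":
        T=np.eye(4); T[:3,:3]=R.from_rotvec(r).as_matrix(); T[:3,3]=p
        d["W"]=T@np.array(d["tool_from_camera"])
    else: d["W"]=np.linalg.inv(d["camera_from_world"])
    d["f"]=d["img"].shape[0]/2/np.tan(np.radians(d["vertical_fov"])/2)
    return d
def cast(d,uv,z):
    uv=np.atleast_2d(np.asarray(uv,float)); W=d["W"]
    v=np.c_[(uv[:,0]-d["cx"])/d["f"],-(uv[:,1]-d["cy"])/d["f"],-np.ones(len(uv))]@W[:3,:3].T
    o=W[:3,3]; return o+v*((z-o[2])/v[:,2])[:,None]
def proj(d,X):
    c=np.linalg.inv(d["W"])@np.append(X,1); return np.array([d["cx"]+d["f"]*c[0]/-c[2], d["cy"]-d["f"]*c[1]/-c[2]])
def down(yaw):  # tool z down, tool y axis at angle yaw in world
    y=np.array([np.cos(yaw),np.sin(yaw),0]); z=np.array([0,0,-1.]); x=np.cross(y,z)
    return R.from_matrix(np.c_[x,y,z]).as_rotvec()
E
python3 - <<'E'
from h import *
s=cam("scene"); d=cam("side")
P={"jw":((196,170),(335,223),.056),"jn":((292,267),(238,128),.06),"st":((326,229),(208,155),.062),"ss":((333,199),(193,185),.062),
"iron":((288,181),(231,240),.01),"tray":((246,220),(275,190),.006),"dish":((403,273),(154,147),.006),"cork":((235,141),(300,320),.006),"tin":((246,172),(279,244),.02),
"green1":((156,140),(405,278),.056),"green2":((174,155),(370,246),.056),"green3":((160,173),(373,218),.056),"blob":((290,205),(232,207),0),"knob":((193,153),(353,286),.01),"brass":((360,311),(197,122),.01)}
for k,(a,b,z) in P.items(): print(k,cast(s,a,z)[0].round(3),cast(d,b,z)[0].round(3))
E
```

```text
jw [ 0.665 -0.223  0.056] [ 0.662 -0.23   0.056]
jn [0.67  0.223 0.06 ] [0.665 0.218 0.06 ]
st [0.527 0.172 0.062] [0.525 0.162 0.062]
ss [0.437 0.095 0.062] [0.431 0.082 0.062]
iron [ 0.442 -0.085  0.01 ] [ 0.436 -0.096  0.01 ]
tray [ 0.635 -0.015  0.006] [ 0.634 -0.018  0.006]
dish [0.433 0.344 0.006] [0.433 0.345 0.006]
cork [ 0.45  -0.358  0.006] [ 0.445 -0.364  0.006]
tin [ 0.526 -0.178  0.02 ] [ 0.524 -0.181  0.02 ]
green1 [ 0.691 -0.43   0.056] [ 0.685 -0.439  0.056]
green2 [ 0.682 -0.325  0.056] [ 0.683 -0.331  0.056]
green3 [ 0.756 -0.266  0.056] [ 0.752 -0.274  0.056]
blob [ 0.496 -0.005  0.   ] [0.502 0.003 0.   ]
knob [ 0.6   -0.366  0.01 ] [ 0.599 -0.371  0.01 ]
brass [0.596 0.37  0.01 ] [0.603 0.374 0.01 ]
```

Rays from the two views agree to about 1 cm, and all points are within reach. The only white-lidded jars are at scene (196,176) and (292,275); the three jars of the wide shape at (156,145), (174,160), (160,178) are green, so they are excluded. Next is one overhead wrist survey.

Run:
```python
from h import *
for z in (.34,.30,.26):
    try: ctrl.reach([.56,-.02,z],down(np.pi/2)); break
    except ctrl.IKError as e: print(z,e)
ctrl.wait(.2)
d=cam("wrist"); np.savez("w1.npz",**{k:d[k] for k in("W","f","cx","cy","img")})
cv2.imwrite("pics/w1.png",cv2.resize(d["img"][:,:,::-1],(800,600)))
print(ctrl.current_clock(),ctrl.current_ee_pos(),ctrl.current_q())
```

```text
2.65 [ 0.559981   -0.01947886  0.33996613] [-1.65270309e-01  3.30745703e-01  1.85269042e-01  1.42538340e+00
  4.33806667e-05 -1.66053965e-01]
```

View pics/w1.png

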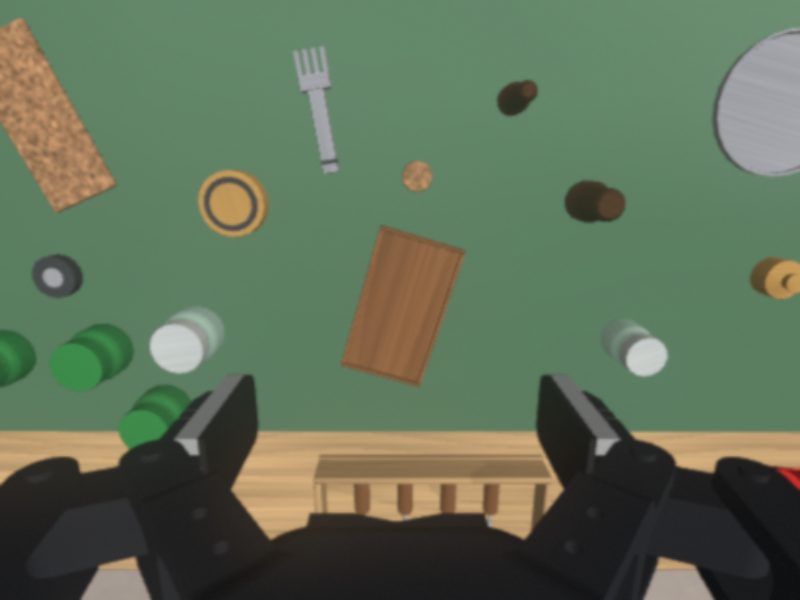

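The survey image (800 px wide) shows the wide white-lidded jar at (180,347), clear of the green ones at (90,357) and (160,415). The narrow jar's lid is at (640,355), with the slicker tops at (607,204) and (530,90). The iron runs from (310,48) to (330,170) with its prongs up, and the tray is at (403,305). The tin is at (233,203). The dish and cork are partly cut off. This confirms the identification, so I'll measure now.

```bash
cat > meas.py <<'E'
from h import *
def biggest(mask):
    c,_=cv2.findContours(mask.astype(np.uint8),cv2.RETR_EXTERNAL,cv2.CHAIN_APPROX_NONE)
    return max(c,key=cv2.contourArea)
def win(shape,x0,y0,x1,y1):
    m=np.zeros(shape[:2],bool); m[y0:y1,x0:x1]=1; return m
def rect_world(d,c,z):
    p=cast(d,c.reshape(-1,2),z)[:,:2]; (cx,cy),(w,h),a=cv2.minAreaRect((p*1000).astype(np.float32))
    if w<h: w,h,a=h,w,a+90
    return np.array([cx,cy])/1000,(w,h),a
def circ_world(d,c,z):
    p=cast(d,c.reshape(-1,2),z)[:,:2]; (x,y),(w,h),a=cv2.fitEllipse((p*1000).astype(np.float32)); return np.array([x,y])/1000,(w,h)
E
python3 - <<'E'
from meas import *
w=dict(np.load("w1.npz")); 
im=w["img"]; hsv=cv2.cvtColor(im,cv2.COLOR_RGB2HSV); H,S,V=[hsv[...,i].astype(int) for i in range(3)]
white=(S<25)&(V>165)
for n,b,z in(("jw",(90,190,150,245),.056),("jn",(380,190,430,245),.06)):
    print(n,circ_world(w,biggest(white&win(im.shape,*b)),z))
for n,u in (("topT",(390,131)),("topS",(339,58)),("footT",(372,129)),("footS",(328,63))): print(n,hsv[u[1],u[0]])
brown=(H<20)&(V>60)&(V<140)
for n,b in(("st",(355,110,405,146)),("ss",(315,48,348,76))):
    print(n,circ_world(w,biggest(brown&win(im.shape,*b)),.062))
ng=~((H>60)&(H<85)&(S>60))&(V>40)
for n,b,z in(("iron",(180,20,222,114),.014),("tray",(210,135,305,250),.01)):
    print(n,rect_world(w,biggest(ng&win(im.shape,*b)),z))
print("tin",circ_world(w,biggest(ng&win(im.shape,120,100,176,156)),.02))
s=cam("scene"); d=cam("side")
for nm,c,bc,bd in(("scene",s,(205,122,268,160),(365,245,440,300)),("side",d,(262,278,336,360),(125,125,182,166))):
    im=c["img"]; hsv=cv2.cvtColor(im,cv2.COLOR_RGB2HSV); H,S,V=[hsv[...,i].astype(int) for i in range(3)]
    cork=(H<25)&(S>60)
    print(nm,"cork",rect_world(c,biggest(cork&win(im.shape,*bc)),.006))
    print(nm,"dish",circ_world(c,biggest((S<45)&(V>90)&win(im.shape,*bd)),.01))
E
```

```text
jw (array([ 0.66108417, -0.23238715]), (48.68311309814453, 50.21073913574219))
jn (array([0.66847968, 0.22180408]), (37.53896713256836, 37.743167877197266))
topT [ 15 114  83]
topS [ 15 110  86]
footT [28 74 48]
footS [33 65 47]
st (array([0.52327832, 0.16780252]), (21.635194778442383, 24.327953338623047))
ss (array([0.43045541, 0.08911919]), (9.978014945983887, 11.330368041992188))
iron (array([ 0.44315576, -0.09039851]), (111.33163452148438, 32.308799743652344), 8.332843780517578)
tray (array([ 0.63643872, -0.01468491]), (163.5264892578125, 95.18218994140625), 163.37374877929688)
tin (array([ 0.5259798 , -0.17676506]), (66.1491470336914, 71.68309783935547))
scene cork (array([ 0.4496684, -0.3607265]), (162.7220458984375, 72.72891235351562), 22.465078353881836)
scene dish (array([0.43575778, 0.34482336]), (127.9426040649414, 134.49557495117188))
side cork (array([ 0.44768375, -0.35990918]), (161.1112060546875, 70.34756469726562), 22.643539428710938)
side dish (array([0.4332211 , 0.34190875]), (129.93601989746094, 135.26708984375))
```

All sizes match the given ones, so I'll act on these positions, starting with the wide jar.

```bash
cat > act.py <<'E'
from meas import *
T=np.array([.636,-.015]); ta=np.radians(-16.6); u=np.array([np.cos(ta),np.sin(ta)])
def pick(xy,yaw,z,F,up=.13):
    ctrl.reach([*xy,.14],down(yaw))
    if ctrl.move_linear([*xy,z],v=.12,contact_N=10): raise SystemExit("contact %s"%ctrl.current_ee_pos())
    close_gripper(F); ctrl.wait(.1); w=ctrl.current_width()
    ctrl.move_linear([*xy,up],v=.12)
    print("grip",w,ctrl.current_width(),ctrl.current_grip_force(),"t",ctrl.current_clock())
def place(xy,yaw,z):   # z: TCP height at which the underside should touch
    ctrl.reach([*xy,.13],down(yaw)); ctrl.move_linear([*xy,z+.008],v=.12); ctrl.wait(.1)
    c=ctrl.move_linear([*xy,z-.002],v=.02,contact_N=2); ctrl.wait(.15)
    print("contact",c,ctrl.current_ee_pos(),ctrl.current_wrist_force())
    release(); ctrl.wait(.1); ctrl.move_linear([*xy,.13],v=.15); print("t",ctrl.current_clock())
def snap(names,tag):
    for n in names: cv2.imwrite(f"pics/{n}{tag}.png",cam(n)["img"][:,:,::-1])
E
python3 - <<'E'
from act import *
pick((.662,-.230),np.radians(50),.014,40)
place(T+.033*u,ta+np.pi/2,.018)
snap(["scene","wrist"],"_a")
E
```

```text
grip 0.055709142767757625 0.05576398241902846 42.630299201700836 t 6.75
contact True [ 0.66789847 -0.0244587   0.01938317] [-0.56556656  1.10757583  4.83156289]
t 10.65
```

```bash
python3 - <<'E'
from act import *
pick((.668,.221),np.radians(90),.014,35)
place(T-.037*u,ta+np.pi/2,.018)
snap(["scene"],"_b")
d=cam("wrist"); cv2.imwrite("pics/w_b.png",d["img"][:,:,::-1])
E
python3 -c "
import cv2,numpy as np
a=cv2.imread('pics/scene_b.png')[60:340,120:460];b=cv2.imread('pics/w_b.png')
cv2.imwrite('pics/ab.png',np.hstack([cv2.resize(a,(400,329)),cv2.resize(b,(400,329))]))"
```

```text
grip 0.0422533691795367 0.042013971298484915 35.57756510868785 t 14.6167
contact True [ 0.60074477 -0.0044908   0.01869529] [-1.00769223 -0.42990295  5.73780579]
t 18.725
```

View pics/ab.png

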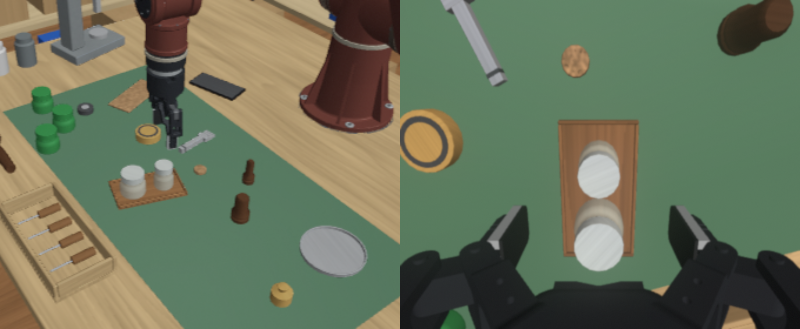

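Both jars stand side by side in the tray, at about (598,175) and (598,245) in the wrist half, and the tin has not moved. Next, the slickers.

```bash
python3 - <<'E'
from act import *
D=np.array([.434,.343]); e=np.array([np.cos(.66),np.sin(.66)])
pick((.524,.167),np.radians(110),.027,35)
place(D+.024*e,.66+np.pi/2,.031)
pick((.432,.088),np.radians(110),.026,35)
place(D-.026*e,.66+np.pi/2,.030)
snap(["scene"],"_c")
d=cam("wrist"); cv2.imwrite("pics/w_c.png",d["img"][:,:,::-1])
E
python3 -c "
import cv2,numpy as np
a=cv2.imread('pics/scene_c.png')[60:340,120:460];b=cv2.imread('pics/w_c.png')
cv2.imwrite('pics/ac.png',np.hstack([cv2.resize(a,(400,329)),cv2.resize(b,(400,329))]))"
```

```text
grip 0.029118147930184645 0.029068812025689568 34.56931293010712 t 22.35
contact True [0.45306419 0.35786079 0.03132585] [-0.59220734  0.10936101  4.98430895]
t 26.2583
grip 0.017121921440707795 0.016864730753244024 34.44276452064514 t 30.15
contact True [0.41352633 0.32716711 0.02975615] [-0.82077862 -0.13857221  6.21757659]
t 34.2917
```

View pics/ac.png

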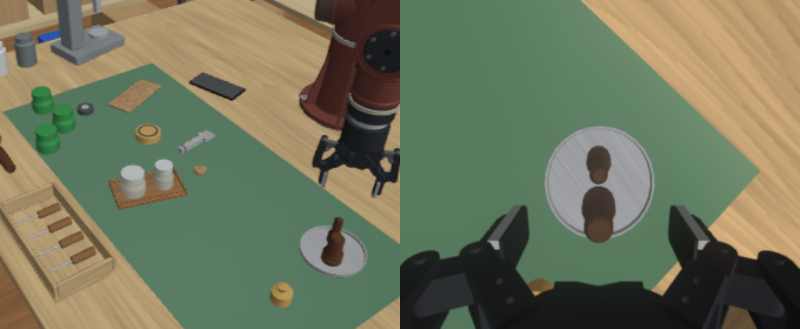

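Both slickers stand in the dish, at about (598,165) and (598,212) in the wrist half. Next, a closer look at the iron and cork from above.

Run:
```python
from act import *
ctrl.reach([.49,-.22,.28],down(np.pi/2)); ctrl.wait(.2)
w=cam("wrist"); im=w["img"]; cv2.imwrite("pics/w_d.png",im[:,:,::-1])
hsv=cv2.cvtColor(im,cv2.COLOR_RGB2HSV); H,S,V=[hsv[...,i].astype(int) for i in range(3)]
def box(c,r):
    p=proj(w,[*c,.01]).astype(int); return win(im.shape,max(p[0]-r,0),max(p[1]-r,0),p[0]+r,p[1]+r)
ng=~((H>60)&(H<85)&(S>60))&(V>40)
print(rect_world(w,biggest(ng&box((.443,-.09),62)),.010))
c=biggest((H<25)&(S>60)&(V>60)&box((.449,-.36),90)); print(rect_world(w,c,.006),c.reshape(-1,2).min(0),c.reshape(-1,2).max(0))
```

```text
(array([ 0.44310352, -0.09186836]), (113.25554656982422, 33.156097412109375), 9.104509353637695)
(array([ 0.44885846, -0.35857773]), (159.17141723632812, 70.0362548828125), 22.661720275878906) [99 59] [198 188]
```

View pics/w_d.png

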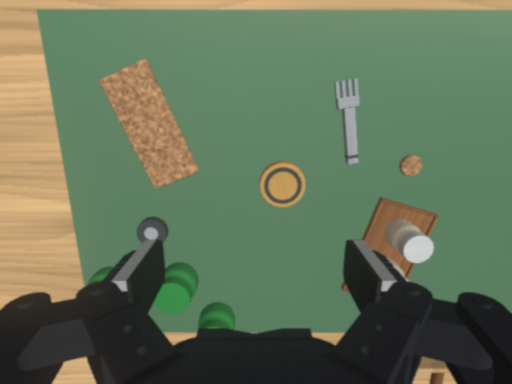

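Cork at (148,123), iron from (347,80) down to (352,160), tin at (283,185). A minimum-area rectangle can skew on a T-shaped outline, so I'll take the iron's axis from its mask's moments instead.

Run:
```python
from act import *
w=cam("wrist"); im=w["img"]
hsv=cv2.cvtColor(im,cv2.COLOR_RGB2HSV); H,S,V=[hsv[...,i].astype(int) for i in range(3)]
p=proj(w,[.443,-.09,.01]).astype(int); r=62
m=~((H>60)&(H<85)&(S>60))&(V>40)&win(im.shape,p[0]-r,p[1]-r,p[0]+r,p[1]+r)
M=np.zeros(m.shape,np.uint8); cv2.drawContours(M,[biggest(m)],-1,1,-1)
P=cast(w,np.argwhere(M)[:,::-1],.012)[:,:2]; mu,ev=cv2.PCACompute(P.astype(np.float32),None)
a=np.arctan2(ev[0,1],ev[0,0]); a=(a+np.pi/2)%np.pi-np.pi/2
ax=np.array([np.cos(a),np.sin(a)]); n=np.array([-ax[1],ax[0]]); q=(P-mu)@ax; k=(P-mu)@n
c=mu[0]+ax*(q.max()+q.min())/2+n*(k.max()+k.min())/2
sh=q>q.min()+.045   # shank half (far from prongs, which point to -x)
l=cv2.fitLine(P[sh].astype(np.float32),cv2.DIST_L2,0,.01,.01).ravel()
print("c",c,"deg",np.degrees(a),"len",np.ptp(q),np.ptp(k),"shank deg",np.degrees(np.arctan2(l[1],l[0])),"shank w",np.ptp(k[sh]))
ctrl.reach([*c,.14],down(a+np.pi/2))
ctrl.move_linear([*c,.004],v=.1,contact_N=10)
close_gripper(40); ctrl.wait(.1); print(ctrl.current_width(),ctrl.current_ee_pos())
ctrl.move_linear([*c,.10],v=.12); print(ctrl.current_width(),ctrl.current_clock())
```

```text
c [ 0.44301853 -0.09234727] deg 9.4963665 len 0.11269198983544497 0.03292174180012364 shank deg 9.179269 shank w 0.020321679657174546
0.012507902874939362 [ 0.44309825 -0.09240191  0.00421368]
0.012761816806121363 40.7583
```

```bash
python3 - <<'E'
from act import *
place((.449,-.359),np.radians(22.6+90),.010)
ctrl.reach([.49,-.22,.28],down(np.pi/2)); ctrl.wait(.2)
snap(["wrist","side"],"_e")
E
python3 -c "
import cv2,numpy as np
a=cv2.imread('pics/side_e.png')[60:,90:450];b=cv2.imread('pics/wrist_e.png')[30:230,60:300]
cv2.imwrite('pics/ae.png',np.hstack([cv2.resize(a,(400,360)),cv2.resize(b,(400,360))]))"
```

```text
contact True [ 0.44907646 -0.35910713  0.01021818] [-0.33399276  0.79453484  6.47505635]
t 45.3167
```

View pics/ae.png

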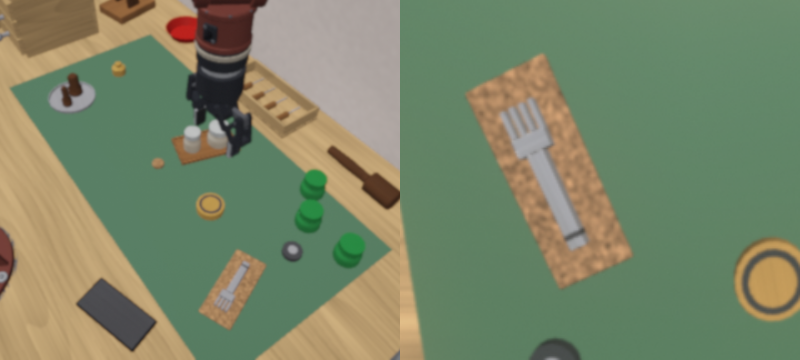

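The iron lies on the cork, roughly central at (547,174) in the right half, but it may be a few degrees off. I'll measure it.

```bash
cat > iron.py <<'E'
from act import *
def iron():
    w=cam("wrist"); im=w["img"]
    hsv=cv2.cvtColor(im,cv2.COLOR_RGB2HSV); H,S,V=[hsv[...,i].astype(int) for i in range(3)]
    p=proj(w,[.449,-.359,.01]).astype(int); r=60; W=win(im.shape,p[0]-r,p[1]-r,p[0]+r,p[1]+r)
    ck=rect_world(w,biggest(~((H>50)&(H<90)&(S>60))&(V>40)&win(im.shape,p[0]-75,p[1]-80,p[0]+60,p[1]+70)),.006)
    M=np.zeros(W.shape,np.uint8); cv2.drawContours(M,[biggest((S<60)&(V>70)&W)],-1,1,-1)
    P=cast(w,np.argwhere(M)[:,::-1],.018)[:,:2]; mu,ev=cv2.PCACompute(P.astype(np.float32),None)
    ax=ev[0]*np.sign(ev[0,0]); n=np.array([-ax[1],ax[0]]); q=(P-mu)@ax; k=(P-mu)@n
    c=mu[0]+ax*(q.max()+q.min())/2+n*(k.max()+k.min())/2; a=np.degrees(np.arctan2(ax[1],ax[0]))
    print("iron",c,a,np.ptp(q),np.ptp(k),"cork",ck); return c,a
E
python3 -c "from iron import *; iron()"
```

```text
iron [ 0.44864103 -0.35750358] 21.668304 0.10951277921552213 0.031059707037161682 cork (array([ 0.44856097, -0.3567522 ]), (163.1004638671875, 78.7236099243164), 22.545669555664062)
```

The iron is within about 1 mm and 1° of the cork's middle line. Jars and slickers stand in place and the tin is unmoved, so I'm handing in.

```bash
python3 -c "
from workcell import ctrl
print(ctrl.current_clock()); print(ctrl.job_done())"
```

```text
46.5083
the job is handed in; nothing more can be done
None
```

The job is handed in at 46.5 s of the allowed 109 s: both jars stand in the tray, both slickers stand in the dish, the iron lies lengthways in the middle of the cork pad, and the tin was left alone.

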